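# Cover the bearing pot and hold back the belt tensioner

## Task

Get the belt drive ready for a new belt: first take the loose dust cover by its knob and lower it onto the open bearing pot so that it sits seated and level, and let go of it. Then push the sprung tensioner arm back at its roller, past the click of the pawl, and finish while still holding it there with the gripper, well clear of the pawl rather than resting on it. Do not drop the cover, and leave the other things on the bench where they are.

Things in the scene. Friction and masses are not known exactly. Their poses are not given: they have to be found in the camera images.
- pot_rim (a point): Centre of the mouth of the open bearing pot: a green upright cup bolted to the bench, outer diameter 84 mm, inner 76 mm, wall 4 mm; the rim is 60 mm above the bench and this point is at rim height. Its foot flange is 112 mm across. It does not move.
- cover: Loose round aluminium dust cover. Origin at the centre of its underside, z up. From below: a locating plug 68 mm across and 8 mm thick, a flange 92 mm across and 5 mm thick, then the black knob. It lies plug down on the bench at the start. Seated, the plug is inside the pot's mouth with 4 mm play all round and the flange rests flat on the rim, so that the origin is 8 mm below the rim. 160 g give or take a third.
- cover_knob (a point): Middle of the cover's round black knob (28 mm across, 28 mm tall, upright), 27 mm above the cover's underside; the knob's top is 14 mm above this point, the flange's top 14 mm below it.
- tensioner (a joint): Swing of the red tensioner arm, rad: 0 at rest (sprung there), growing as it is pushed back, clockwise from above. The orange pawl clicks in behind it at about 0.48; let go after that, it rests on the pawl at about 0.47. Past 0.54 it is clear of the pawl. End stop 0.80. The push needed at the roller grows from 4 N at 0 to 10 to 14 N at 0.7; riding up the pawl (around 0.2) adds about 4 N.
- tensioner_arm: The red arm with its roller. Origin on the pivot axis, 12 mm above the bench; its -x axis points along the arm towards the roller, z up, and it is pushed back towards its +y. The bar is 26 mm wide and lies 24 to 34 mm above the bench, over a fixed green plate 12 mm thick.
- roller (a point): Middle of the black upright idler roller at the end of the arm: 40 mm across, its side reaching from 36 to 70 mm above the bench (a small 18 mm bolt head stands 6 mm higher), this point 53 mm above the bench and 130 mm from the pivot axis. It does not spin. Push here, square to the arm.
- pivot (a point): Point on the pivot axis of the arm, at the height of the roller's middle (53 mm). Fixed; its y axis is the push direction at joint value 0, and its -x axis points at the resting roller.
- pawl: Orange sprung pawl slider, on the far side of the pivot from the roller; origin on the pivot axis. It works by itself and need not be touched.
- glue_jar: Bystander: white glue jar with red cap, 58 mm across, 75 mm tall; origin at its underside. Leave alone.
- offcut: Bystander: pale wood offcut, 60 x 45 x 35 mm; origin at its underside. Leave alone.
- collar: Bystander: steel shaft collar, 48 mm across, 16 mm tall; origin at its underside. Leave alone.
- oil_bottle: Bystander: yellow oil bottle with black cap, 54 mm across, 150 mm tall; origin at its underside. Leave alone.
- wrench: Bystander: steel wrench lying flat; origin at its underside. Leave alone.
- screwdriver: Bystander: screwdriver lying flat; origin at its underside. Leave alone.
Things that resemble listed ones, but are neither listed nor needed, are in the scene too. What is shaped like the part that bears pot_rim but orange is not meant. Leave any brown look-alike of the cover alone.

How it is judged:
On the way, in this order (a step that is already met when the one before it is completed fails the run):
1. the cover is seated level on the bearing pot and let go (z of cover in the frame of pot_rim between -0.0105 and -0.006 m and horizontal distance between cover and pot_rim below 0.006 m and angle between cover's own z axis and vertical below 0.05 rad and contact force between the fingers and cover below 0.1 N and linear speed of cover below 0.02 m/s), for 0.3 s.
2. the arm is pushed back past the click by the gripper, clear of the pawl (value of joint tensioner above 0.54 rad and contact force between any of the fingers, the arm and tensioner_arm above 2 N and contact force between pawl and tensioner_arm below 1 N), for 0.3 s.
At the end, for the whole second after the job is handed in: The cover rests level (within 0.05 rad) on the pot's rim, plug inside the mouth, within 6 mm of centre, at rest and untouched; the tensioner arm stands still past 0.54 rad, pressed there by the gripper with over 2 N and not borne by the pawl (all of step 1 and all of step 2 and velocity of joint tensioner between -0.05 and 0.05 rad/s); the arm keeps its last pose, push and grip.
It fails at once if the cover is let go high above the bench or the pot (z of cover in the frame of pot_rim above 0.025 m and contact force between the fingers and cover below 0.05 N).
It fails at once if a bystander is moved by more than 30 mm (distance of any of glue_jar, offcut, collar, oil_bottle, wrench, screwdriver from where it was at the start of the episode above 0.03 m).
It also fails if it takes over 58 s, if anything falls off the work surface, if the arm or the gripper's body presses on something with over 40 N, if the wrist force passes 120 N, or if a joint passes its speed limit or range.

## Robot

A 6-joint arm with a two-finger parallel gripper is mounted at the origin on the work surface. World frame = base frame: x ahead of the robot, y to its left, z up, the work surface at z = 0. Lengths are in m, angles in rad, forces in N, time in s.
With the tool pointing down it reaches from about 0.225 to 0.875 m from the base axis. Payload 3.4 kg.
Tool frame: the origin (TCP) lies midway between the tips of the shut fingers; the grasp point (between the pads) lies 19 mm behind it; z points along the fingers, y is the line along which they close (so a half turn about z gives the same grasp; the last joint's range is limited). The gripper opens to 85 mm and grips with 20 to 120 N. Pads are 22 mm wide; open, the fingers measure 114 mm over their backs; the gripper's body (76 mm by 85 mm) begins 54 mm behind the grasp point. The pads swing forward as they close: fully open they stand 13 mm farther back than shut.
Start: joints at [-1.413, 0.276, 1.505, -0, 1.361, -0.121], TCP at [0.158, -0.553, 0.231] pointing down, gripper open.
Joint ranges: [-2.89, 2.89], [-0.75, 2.08], [0.22, 2.7], [-1.18, 4.32], [0.11, 2.71], [-2.7, 2.7]. Speed limits (rad/s): [2.57, 2.57, 3.14, 3.14, 3.14, 3.14].

## Interface

Orientations are given as a unit quaternion [w, x, y, z].
In Python, from rig import * gives the robot as it stands.
- The arm moves only by the tool apply_moves, never from a script. Its argument "steps" is one flat list of numbers, 4 for each row, row after row: the shift along the world's x, y, z in cm, then the turn about the world's z in degrees. A call has 1 to 8 rows; each row is the pose to reach, as a shift and turn from the pose commanded when the call began; what a row does not reach only later rows make up. A row lasts 1/12 s, in which the tool goes at most 41.7 mm and 7.16 degrees, less where a joint would pass 70% of its speed; a pose out of reach is approached as far as the arm can. A call with a gripper value outside its range is refused whole. "jaw" is the closure in counts, from 0 (fully open) to 255 (shut), set as the call begins (left out, the last holds). The fingers move at their own pace and stop on an object; "newtons" is the grip in N (left out, the last holds). Time passes only in rows, so rows that repeat a pose let the fingers close. It gives the time, the measured TCP pose, the force, the opening and the grip force at its end, in the units of the state.
- get_state(): the state, without advancing time (a new reading comes with each control period).
- get_image(name): name is "scene" or "side" or "wrist"; returns the picture (400x640x3 uint8, red, green, blue); there is no depth.
- calibration(name): a dict with "fx", "fy", "cx", "cy" (pixels), "k1" (the pictures are not rectified: a ray, as slopes to the right and down, at radius r is drawn at 1 + k1 r^2 times it, then the intrinsics apply), "xyz" and "rotation" of the camera in the world. Camera axes: x right, y up, looking along -z (the intrinsics and any distortion apply to the point x, -y, -z); pixel columns grow to the right and rows downward; lengths in m; the calibration is good to about 2 mm. A picture is of the moment at which its call begins: read the wrist's pose just before it. calibration takes no time and is no camera call; for the wrist camera it gives the pose at the moment of the call.
- sign_off(): hands the job in; it is judged then, once.
The state is a dict: "clock": time; "qpos": joint angles; "qd": joint speeds; "effort": joint torques, N m; "position": TCP position; "ee_rot": TCP orientation; "contact_force": force on the tool from outside, world axes, zero at the start; "moment": the same for the moment, N m; "width": finger opening in m; "gripper_force": force on a finger pad.
Only numpy, scipy, OpenCV 4.12 (cv2) and the standard library are available. Lean on these libraries where they do the work, as an engineer would, in place of code of your own. Each camera call takes 0.05 s, during which the arm holds its last target. There are 200 camera calls.

## Working session

There is one attempt and no reset: what is moved stays moved. The work goes in short steps, Python scripts to look and compute and a tool call to move; the robot and the scene stay as the last step left them, time stands still between calls to the robot, and variables do not carry over. Pictures are saved under pics/ and viewed, at most 10 in all, crops included, and the job is handed in when it is done.

Besides the shell and the picture viewer there is one more tool, called after "Request:" in YAML: its name, and indented under it one key for each argument. apply_moves: Moves the arm, as the interface text tells. Its arguments: {"type":"object","properties":{"steps":{"type":"array","items":{"type":"number"}},"jaw":{"type":"number"},"newtons":{"type":"number"}},"required":["steps"]}

```bash
mkdir -p pics
python3 - <<'E'
from rig import *
import cv2,numpy as np
for n in("scene","side"):
    cv2.imwrite(f"pics/{n}0.png",get_image(n)[...,::-1]); c=calibration(n); print(n,{k:np.round(v,4).tolist() for k,v in c.items()})
print(get_state())
E
```

```text
scene {'fx': 451.9485, 'fy': 451.9485, 'cx': 318.9706, 'cy': 188.5879, 'k1': 0.0241, 'xyz': [1.0251, -0.932, 1.0076], 'rotation': [0.8946, 0.3821, 0.0904, 0.2134]}
side {'fx': 380.2418, 'fy': 380.2418, 'cx': 318.2323, 'cy': 194.5867, 'k1': -0.0575, 'xyz': [0.2344, 0.6171, 0.5075], 'rotation': [-0.1977, -0.1161, 0.4923, 0.8397]}
{'clock': 0.1, 'qpos': array([-1.41304147e+00,  2.76520543e-01,  1.50603332e+00, -4.50839179e-06,
        1.36070504e+00, -1.21017408e-01]), 'qd': array([-0.00082449, -0.00162146, -0.00254508,  0.00023206, -0.000568  ,
       -0.00124373]), 'effort': array([ 9.47734807e-04, -4.17699838e+01, -2.46405333e+01, -1.54187142e-04,
        5.78054940e-03,  9.55122232e-06]), 'position': array([ 0.1581325 , -0.55232182,  0.23052193]), 'ee_rot': array([-8.32943250e-04,  9.90301062e-01,  1.38935644e-01, -1.75064346e-05]), 'contact_force': array([ 0.35080953,  0.02540608, -0.63517711]), 'moment': array([ 0.0325768 ,  0.04603538, -0.02226096]), 'gripper_force': 0.0, 'width': 0.08519942003604238}
```

View pics/scene0.png

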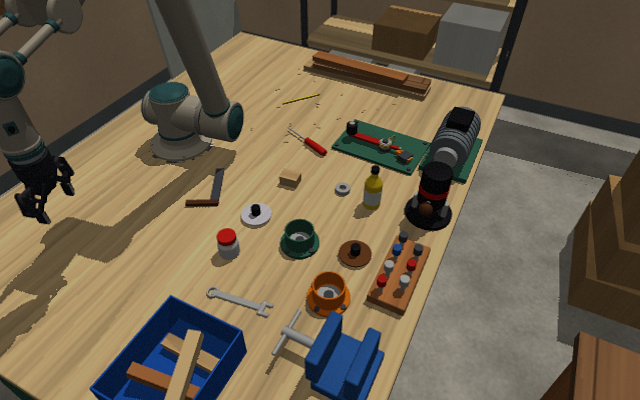

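View pics/side0.png

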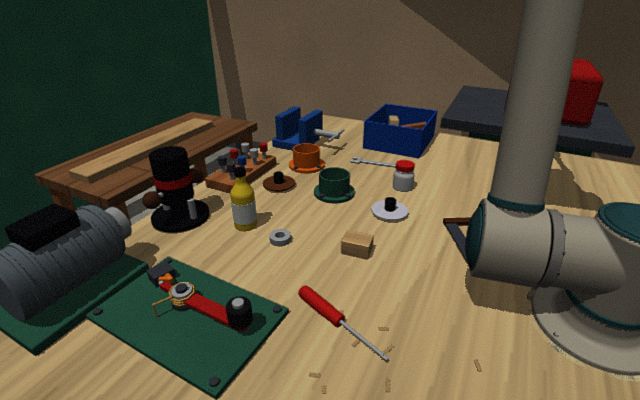

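Scene view: the pots are green (299,237) and orange (328,292), and green is the one meant. The covers are aluminium (256,213) and brown (354,252), and aluminium is the one meant. In the scene view the roller is at (351,128) and the pivot at about (385,145). In the side view the roller is at (239,311) and the pivot at (181,293). I'll confirm in an enlarged crop and measure.

```bash
cat > h.py <<'E'
import cv2,numpy as np
from scipy.spatial.transform import Rotation as R
def ray(c,px):
    K=np.array([[c["fx"],0,c["cx"]],[0,c["fy"],c["cy"]],[0,0,1.]])
    p=cv2.undistortPoints(np.array([[px]],float),K,np.array([c["k1"],0,0,0,0.]))[0,0]
    q=np.array(c["rotation"],float)
    M=R.from_quat(q[[1,2,3,0]]).as_matrix() if q.size==4 else q
    return np.array(c["xyz"]),M@np.array([p[0],-p[1],-1])
def onz(c,px,z):
    o,d=ray(c,px); return o+d*(z-o[2])/d[2]
def proj(c,P):
    q=np.array(c["rotation"],float); M=R.from_quat(q[[1,2,3,0]]).as_matrix() if q.size==4 else q
    v=M.T@(np.asarray(P)-c["xyz"]); s=np.array([v[0],-v[1]])/-v[2]; s=s*(1+c["k1"]*(s@s))
    return np.array([c["fx"]*s[0]+c["cx"],c["fy"]*s[1]+c["cy"]])
E
python3 - <<'E'
from rig import *
from h import *
S,D=calibration("scene"),calibration("side")
for n,a,b,z in [("rim",(298.5,231),(334.5,175),.06),("knobtop",(256,207),(390,200),.041),("rollertop",(351,123),(238,300),.07),("pivot",(385,145),(181,292),.04),("jar",(228,234),(405,165),.075),("bottle",(375,170),(239,172),.15),("offcut",(290,177),(357,240),.035),("collar",(342,188),(280,236),.016),("wood-knob brown",(355,247),(279,176),.041)]:
    print(n,onz(S,a,z).round(3),onz(D,b,z).round(3))
im=cv2.imread("pics/scene0.png")
A=cv2.resize(im[180:320,195:395],None,fx=4,fy=4,interpolation=cv2.INTER_CUBIC)
cv2.imwrite("pics/crop1.png",A)
B=cv2.resize(cv2.imread("pics/side0.png")[240:390,80:290],(800,571),interpolation=cv2.INTER_CUBIC)
cv2.imwrite("pics/crop2.png",B)
E
```

```text
rim [ 0.606 -0.225  0.06 ] [ 0.6   -0.213  0.06 ]
knobtop [ 0.44  -0.185  0.041] [ 0.437 -0.183  0.041]
rollertop [0.535 0.293 0.07 ] [0.545 0.28  0.07 ]
pivot [0.676 0.267 0.04 ] [0.666 0.287 0.04 ]
jar [ 0.448 -0.331  0.075] [ 0.442 -0.327  0.075]
bottle [0.731 0.009 0.15 ] [0.718 0.032 0.15 ]
offcut [ 0.462 -0.019  0.035] [ 0.452 -0.     0.035]
collar [0.624 0.028 0.016] [0.619 0.037 0.016]
wood-knob brown [ 0.762 -0.191  0.041] [ 0.75  -0.175  0.041]
```

View pics/crop1.png

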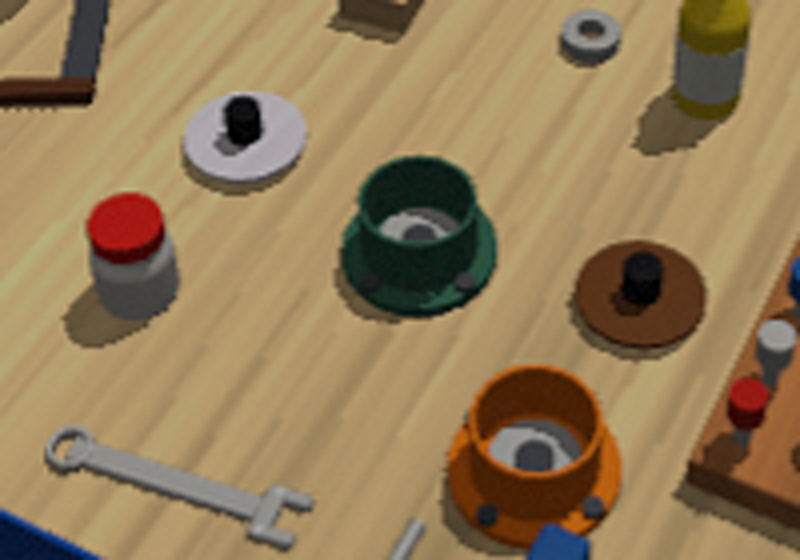

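View pics/crop2.png

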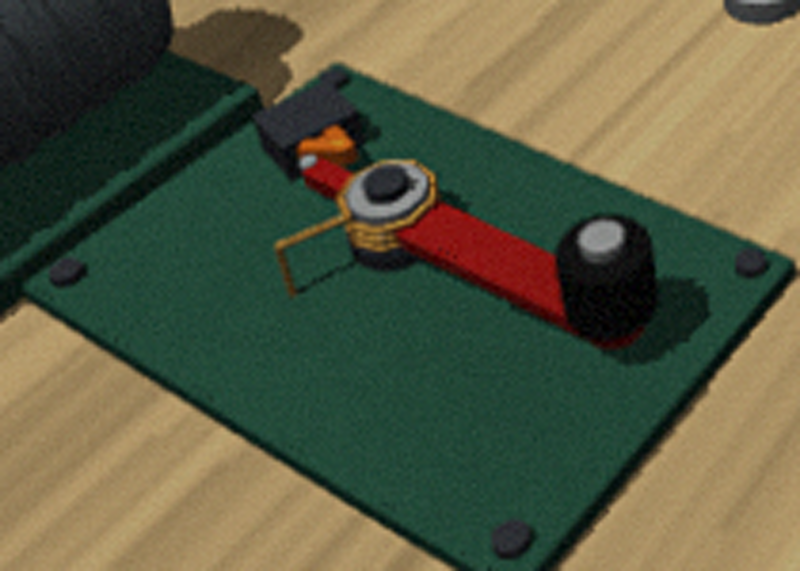

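Crop 1 confirms the aluminium cover (knob top at about scene (256,206)) and the green pot (rim centre about (299,227)). Crop 2 shows the roller bolt at side (238,302) and the pivot at (181,288), with nothing in the push path on the +y side. Next I move above the cover.

Request:
apply_moves:
  steps: [3.6,2.0,0,0,6.2,5.5,0,0,8.6,9,0,0,10.8,12.5,0,0,13,16,0,0,15.2,19.5,0,0,17.4,23,0,0,19.6,26.5,0,0]

```text
clock: 0.77
position: [0.3541, -0.2867, 0.2311]
ee_rot: [-0.0, 0.99, 0.139, -0.0]
contact_force: [1.3, -0.9, -0.2]
width: 0.0853
gripper_force: 0.0
```

Request:
apply_moves:
  steps: [1.5,2,0,0,3,4,0,0,4.5,6,0,0,6,8,0,0,7,9,0,0,7.5,9.5,0,0,7.5,9.5,0,0]

```text
clock: 1.35
position: [0.4292, -0.1928, 0.231]
ee_rot: [-0.0, 0.99, 0.14, -0.0]
contact_force: [0.0, 0.4, 0.5]
width: 0.0853
gripper_force: 0.0
```

Run:
```python
from rig import *
from h import *
s=get_state(); c=calibration("wrist"); im=get_image("wrist")
print(s["clock"],s["position"],s["ee_rot"],s["qpos"].round(2)); print(c)
cv2.imwrite("pics/w1.png",im[...,::-1])
import pickle; pickle.dump(c,open("w1.pkl","wb"))
print(proj(c,[.438,-.184,.041]),proj(c,[.605,-.22,.06]))
```

```text
1.35 [ 0.42924878 -0.19281646  0.23101913] [-1.98410602e-04  9.90150103e-01  1.40009710e-01 -1.21047128e-04] [-0.57  0.12  1.71  0.    1.31  0.72]
{'fx': 298.19988669147386, 'fy': 298.19988669147386, 'cx': 319.00382413482464, 'cy': 203.68184543940106, 'k1': -0.031048972923753776, 'xyz': array([ 0.4998175 , -0.17191083,  0.37326918]), 'rotation': array([ 0.79032231, -0.11737775,  0.08886413, -0.59474052])}
[314.38181318 171.10046252] [400.00836676  15.95013008]
```

View pics/w1.png

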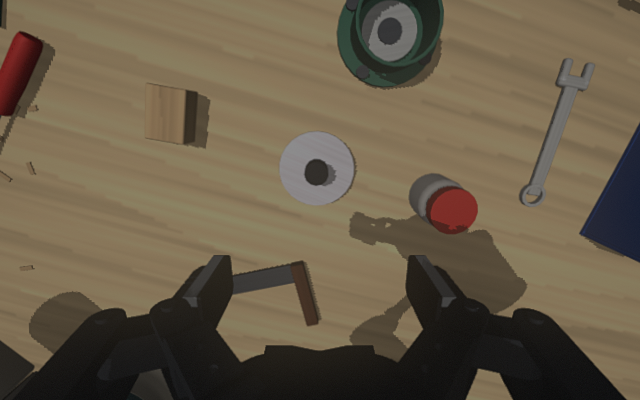

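The wrist view shows the cover flange centred near (317,168), the knob top near (317,173), and the pot rim near (401,20), cut off at the top. I'll fit the flange.

```bash
cat >> h.py <<'E'
def flange(im,c,px,z=.013,box=60):
    "centre of pale flange disc (RGB image): segment, hull, map outline to plane z, fit circle"
    hsv=cv2.cvtColor(im,cv2.COLOR_RGB2HSV); x,y=map(int,px)
    m=((hsv[...,1]<60)&(hsv[...,2]>90)).astype(np.uint8)
    r=np.zeros_like(m); y0,x0=max(0,y-box),max(0,x-box); r[y0:y+box,x0:x+box]=m[y0:y+box,x0:x+box]
    r=cv2.morphologyEx(r,cv2.MORPH_OPEN,np.ones((3,3)))
    k=max(cv2.findContours(r,cv2.RETR_EXTERNAL,cv2.CHAIN_APPROX_NONE)[0],key=cv2.contourArea)
    P=np.array([onz(c,q[0],z)[:2] for q in cv2.convexHull(k)],np.float32)
    return cv2.minEnclosingCircle(P), cv2.fitEllipse(P)
E
python3 - <<'E'
from h import *; import pickle
c=pickle.load(open("w1.pkl","rb")); im=cv2.imread("pics/w1.png")[...,::-1].copy()
print(flange(im,c,(317,168)))
g=im[140:200,290:345].max(2)<70
ys,xs=np.nonzero(g); print(xs.mean()+290,ys.mean()+140, onz(c,(317,172.5),.041))
E
```

```text
(((0.4356224834918976, -0.1863991767168045), 0.04654030501842499), ((0.4355800449848175, -0.18652833998203278), (0.09199721366167068, 0.09238219261169434), 10.907885551452637))
316.2033195020747 172.0643153526971 [ 0.43727915 -0.18727696  0.041     ]
```

Request:
apply_moves:
  steps: [0.3,0.3,-3.5,0,0.6,0.6,-7,0,0.6,0.6,-10.5,0,0.6,0.6,-14,0,0.6,0.6,-17.3,0,0.6,0.6,-19.6,0,0.6,0.6,-21.4,0,0.6,0.6,-21.5,0]

```text
clock: 2.07
position: [0.4315, -0.1874, 0.0132]
ee_rot: [-0.002, 0.99, 0.138, -0.003]
contact_force: [-0.9, -0.5, -0.9]
width: 0.0852
gripper_force: 0.0
```

Request:
apply_moves:
  steps: [0,0,0,0,0,0,0,0,0,0,0,0,0,0,0,0,0,0,0,0,0,0,0,0,0,0,0,0,0,0,0,0]
  jaw: 255
  newtons: 50

```text
clock: 2.73
position: [0.4355, -0.1883, 0.0177]
ee_rot: [0.001, 0.99, 0.139, 0.001]
contact_force: [-1.3, 0.5, 5.6]
width: 0.0263
gripper_force: 48.8
```

Request:
apply_moves:
  steps: [0,0,0.5,0,0,0,1.5,0,0,0,3,0,0,0,5,0,0,0,7.5,0,0,0,9.5,0,0,0,10.5,0,0,0,10.5,0]

```text
clock: 3.4
position: [0.4362, -0.1886, 0.1242]
ee_rot: [0.002, 0.99, 0.139, 0.002]
contact_force: [0.4, -0.7, -2.0]
width: 0.0267
gripper_force: 49.3
```

Request:
apply_moves:
  steps: [0.6,0,0,0,2,-0.2,0,0,4,-0.5,0,0,6,-0.8,0,0,8,-1,0,0,9.4,-1,0,0,10,-1,0,0,10,-1,0,0]

```text
clock: 4.07
position: [0.5354, -0.1974, 0.1198]
ee_rot: [-0.001, 0.99, 0.139, -0.001]
contact_force: [-0.4, 0.9, -1.9]
width: 0.0262
gripper_force: 49.3
```

Run:
```python
from rig import *
from h import *; import pickle
s=get_state(); c=calibration("wrist"); im=get_image("wrist")
print(s["clock"],s["position"],s["ee_rot"],s["width"],s["gripper_force"],s["contact_force"])
cv2.imwrite("pics/w2.png",im[...,::-1]); pickle.dump((c,s),open("w2.pkl","wb"))
cv2.imwrite("pics/s2.png",get_image("side")[...,::-1])
print(proj(c,[.605,-.22,.06]))
```

```text
4.0667 [ 0.53540026 -0.19740309  0.11979531] [-5.75213144e-04  9.90243463e-01  1.39344997e-01 -7.24641483e-04] 0.026231451724369217 49.3360698223114 [-0.37798054  0.85848842 -1.87262959]
[381.91178421 133.49652845]
```

View pics/w2.png

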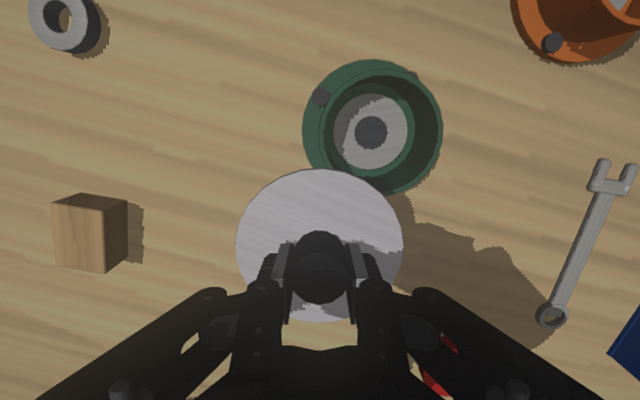

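The cover is held by its knob. The pot mouth is around (385,133), with its lower edge hidden by the cover. I'll fit the rim circles and the held cover's position.

```bash
cat > fit.py <<'E'
from h import *; import pickle
from scipy.ndimage import map_coordinates,gaussian_filter
c,s=pickle.load(open("w2.pkl","rb")); bgr=cv2.imread("pics/w2.png"); im=bgr[...,::-1].copy()
print("flange in hand",flange(im,c,(320,245),.115,90))
f=gaussian_filter(im.astype(float),(1,1,0)); G=np.sqrt(sum(np.sum(np.gradient(f,axis=a)**2,2) for a in(0,1)))
t=np.linspace(0,2*np.pi,180,endpoint=False)
def circ(x,y,r,z): return np.array([proj(c,[x+r*np.cos(a),y+r*np.sin(a),z]) for a in t])
def score(x,y):
    v=0
    for r,z in((.042,.06),(.038,.06)):
        p=circ(x,y,r,z); ok=p[:,1]<160; v+=np.minimum(map_coordinates(G,[p[ok,1],p[ok,0]],order=1),25).mean()
    return v
best=max((score(x,y),x,y) for x in np.arange(.590,.616,.001) for y in np.arange(-.235,-.205,.001)); print(best)
o=cv2.resize(bgr[40:220,280:480],None,fx=3.3,fy=3.3,interpolation=cv2.INTER_CUBIC)
for r,z,col in((.042,.06,(0,0,255)),(.038,.06,(0,255,255)),(.056,.006,(255,0,0))):
    cv2.polylines(o,[np.int32((circ(*best[1:],r,z)-[280,40])*3.3)],True,col,1)
cv2.imwrite("pics/o2.png",o)
E
python3 fit.py
```

```text
flange in hand (((0.5371700525283813, -0.19625438749790192), 0.04588957130908966), ((0.5368718504905701, -0.19623321294784546), (0.09101676195859909, 0.09142208844423294), 168.55499267578125))
(np.float64(22.721042735818383), np.float64(0.603), np.float64(-0.21899999999999997))
```

View pics/o2.png

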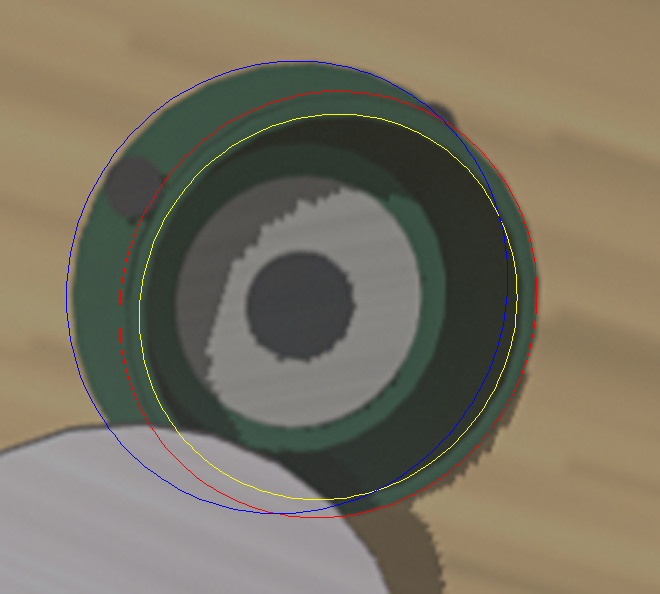

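The fit overlays the rim cleanly, giving a pot centre of (0.603, −0.219). The held cover is at (0.537, −0.196), so the shift is (+6.6, −2.3) cm.

Request:
apply_moves:
  steps: [1.2,-0.4,0,0,3,-1,0,0,4.8,-1.7,0,0,6,-2.1,-0.5,0,6.6,-2.3,-1.5,0,6.6,-2.3,-2.5,0,6.6,-2.3,-3,0,6.6,-2.3,-3,0]

```text
clock: 4.83
position: [0.5977, -0.2194, 0.0886]
ee_rot: [-0.002, 0.99, 0.139, -0.003]
contact_force: [0.1, 0.4, -1.1]
width: 0.0266
gripper_force: 49.4
```

Run:
```python
from rig import *
from h import *; import pickle
s=get_state(); c=calibration("wrist"); im=get_image("wrist")
print(s["clock"],s["position"],s["width"],s["contact_force"])
z=s["position"][2]-.0047
print(flange(im,c,proj(c,[.603,-.218,z]),z,100))
```

```text
4.8333 [ 0.59770107 -0.21944005  0.0886017 ] 0.026630151222567094 [ 0.07300956  0.36558673 -1.14995304]
(((0.5991169214248657, -0.2183181196451187), 0.04585208743810654), ((0.5998014211654663, -0.21791760623455048), (0.0893050879240036, 0.09099144488573074), 20.992284774780273))
```

Request:
apply_moves:
  steps: [0,0,0,0,0,0,-0.3,0,0,0,-0.6,0,0,0,-0.9,0,0,0,-1.1,0,0,0,-1.3,0,0,0,-1.5,0,0,0,-1.5,0]

```text
clock: 5.55
position: [0.6004, -0.2206, 0.0758]
ee_rot: [-0.0, 0.99, 0.139, -0.0]
contact_force: [-1.1, -0.1, -1.9]
width: 0.0262
gripper_force: 49.4
```

Request:
apply_moves:
  steps: [0,0,0,0,0,0,-0.1,0,0,0,-0.2,0,0,0,-0.3,0,0,0,-0.4,0,0,0,-0.5,0,0,0,-0.6,0,0,0,-0.6,0]

```text
clock: 6.22
position: [0.6005, -0.2207, 0.07]
ee_rot: [-0.0, 0.99, 0.139, -0.0]
contact_force: [0.9, -0.3, -1.3]
width: 0.0263
gripper_force: 49.4
```

Request:
apply_moves:
  steps: [0.1,0,-0.1,0,0.1,0.1,-0.2,0,0.1,0.1,-0.3,0,0.1,0.1,-0.3,0]

```text
clock: 6.55
position: [0.601, -0.2207, 0.0697]
ee_rot: [0.001, 0.99, 0.139, -0.0]
contact_force: [-5.5, -0.3, 10.6]
width: 0.0264
gripper_force: 50.7
```

Run:
```python
from rig import *
from h import *; import pickle
s=get_state(); c=calibration("wrist"); im=get_image("wrist")
print(s["clock"],s["position"],s["contact_force"],s["moment"])
print(flange(im,c,proj(c,[.603,-.218,.065]),.065,100))
cv2.imwrite("pics/w3.png",im[...,::-1]); cv2.imwrite("pics/s3.png",cv2.resize(get_image("side")[120:240,240:420,::-1],(720,480),interpolation=cv2.INTER_CUBIC))
```

```text
6.55 [ 0.60098699 -0.22070196  0.06972363] [-5.54304544 -0.34208711 10.62522834] [-0.08288068  0.8200716  -0.00524807]
(((0.6027570366859436, -0.21950292587280273), 0.04581717774271965), ((0.6032876372337341, -0.21919465065002441), (0.08880750089883804, 0.09097874909639359), 18.775774002075195))
```

View pics/s3.png

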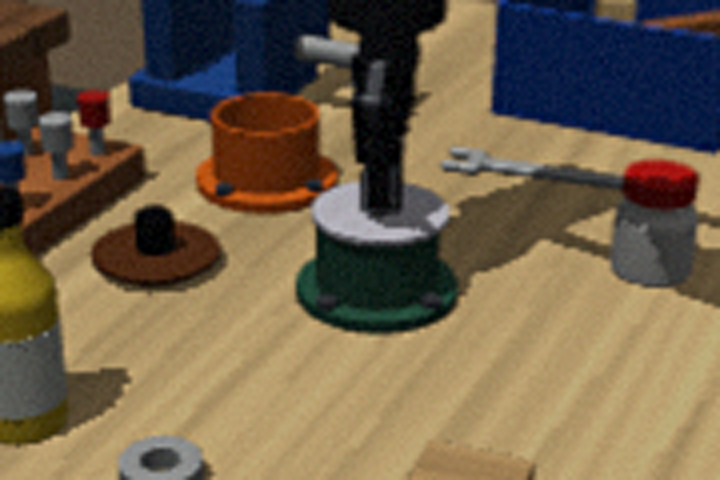

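The flange sits on the rim, centred at (0.603, −0.219), and the contact height matches the seated height. I'll ease the pressure and release.

Request:
apply_moves:
  steps: [0,0,0.2,0,0,0,0.2,0]

```text
clock: 6.82
position: [0.6022, -0.2199, 0.07]
ee_rot: [0.0, 0.99, 0.139, 0.001]
contact_force: [0.4, 0.9, -1.8]
width: 0.0263
gripper_force: 49.4
```

Request:
apply_moves:
  steps: [0,0,0,0,0,0,0,0,0,0,0,0,0,0,0,0,0,0,0,0,0,0,0,0,0,0,0,0,0,0,0,0]
  jaw: 0

```text
clock: 7.48
position: [0.6017, -0.2197, 0.0693]
ee_rot: [0.0, 0.99, 0.139, -0.0]
contact_force: [-0.7, -0.5, -0.1]
width: 0.0853
gripper_force: 0.0
```

Request:
apply_moves:
  steps: [0,0,1,0,0,0,3,0,0,0,6,0,0,0,9,0,0,0,12,0,0,0,15,0,0,0,16,0,0,0,16,0]

```text
clock: 8.15
position: [0.6034, -0.2206, 0.2338]
ee_rot: [0.002, 0.99, 0.139, 0.003]
contact_force: [0.5, -0.2, 0.1]
width: 0.0856
gripper_force: 0.0
```

Run:
```python
from rig import *
from h import *
s=get_state(); c=calibration("wrist"); im=get_image("wrist")
print(s["clock"],s["position"],s["qpos"].round(2),s["width"])
print(flange(im,c,proj(c,[.603,-.219,.065]),.065,80))
S,D=calibration("scene"),calibration("side")
for z in(.035,.045): print("pivot",onz(S,(385.5,144),z).round(3),onz(D,(181.3,288.3),z).round(3))
print("bolt",onz(D,(237.8,302.5),.076).round(3))
```

```text
8.15 [ 0.60338327 -0.22055032  0.23375015] [-0.46  0.37  1.35 -0.    1.41  0.83] 0.08555660527205855
(((0.6023353934288025, -0.21849745512008667), 0.04636096581816673), ((0.6026881337165833, -0.21860963106155396), (0.09121325612068176, 0.09213922917842865), 161.72361755371094))
pivot [0.673 0.279 0.035] [0.677 0.276 0.035]
pivot [0.677 0.266 0.045] [0.668 0.283 0.045]
bolt [0.538 0.289 0.076]
```

The cover is seated, level and centred: it reads (0.6025, −0.2185) with the 92 mm diameter recovered at rim height. Next I shut the gripper and move to the near side of the roller. I'll turn the tool so its x axis runs along the push, because the other yaw would hit the last joint's limit.

Request:
apply_moves:
  steps: [-0.3,1.5,0,4,-0.9,4.5,0,10,-1.5,8,0,17,-2.1,11.5,0,24,-2.7,15,0,31,-3.3,18.5,0,38,-3.9,22,0,45,-4.5,25.5,0,52]
  jaw: 255
  newtons: 40

```text
clock: 8.87
position: [0.5546, 0.0369, 0.2268]
ee_rot: [-0.001, 0.828, 0.561, -0.002]
contact_force: [0.7, -0.1, -0.3]
width: -0.0
gripper_force: 0.0
```

Request:
apply_moves:
  steps: [-0.3,3,0,6,-0.6,6.5,0,12,-1,10,0,18,-1.4,13,0,20,-1.7,15,0,20,-1.8,16,0,20,-1.8,16,0,20,-1.8,16,0,20]

```text
clock: 9.53
position: [0.5381, 0.1946, 0.228]
ee_rot: [-0.0, 0.719, 0.695, -0.001]
contact_force: [-0.1, -0.3, 0.4]
width: 0.0001
gripper_force: 0.0
```

Run:
```python
from rig import *
from h import *; import pickle
s=get_state(); c=calibration("wrist"); im=get_image("wrist")
print(s["clock"],s["position"],s["ee_rot"],s["qpos"].round(2),s["width"])
cv2.imwrite("pics/w4.png",im[...,::-1]); pickle.dump(c,open("w4.pkl","wb"))
print(proj(c,[.538,.288,.076]),proj(c,[.67,.282,.04]))
```

```text
9.5333 [0.53811558 0.19464461 0.22795774] [-1.48293007e-04  7.19241403e-01  6.94758825e-01 -1.39912130e-03] [ 0.23  0.28  1.51 -0.    1.35  0.26] 9.741951942359518e-05
[316.67171293  92.12477534] [442.87994352  96.38518196]
```

View pics/w4.png

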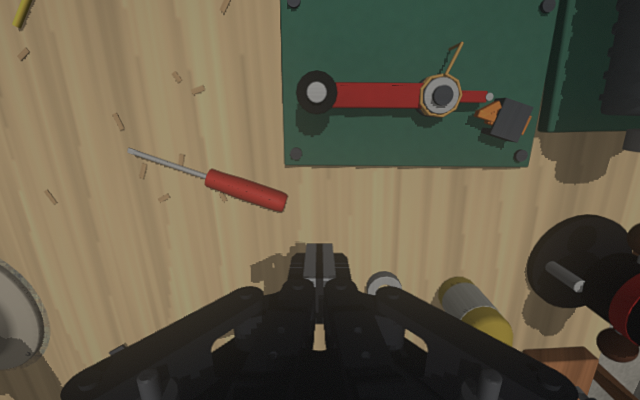

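The roller bolt is at (316,92) and the pivot at (443,96), matching the predictions within a pixel. So roller = (0.538, 0.288), pivot ≈ (0.669, 0.282), length 131 mm ✓. I descend on the near side, beside the roller.

Request:
apply_moves:
  steps: [0,1,-2,0,0,3,-5,0,0,4,-8.5,0,0,4,-12,0,0,4,-15.5,0,0,4,-17.6,0,0,4,-18.6,0,0,4,-18.6,0]

```text
clock: 10.25
position: [0.5373, 0.2332, 0.0408]
ee_rot: [-0.001, 0.72, 0.694, -0.003]
contact_force: [-0.2, -0.5, 0.4]
width: -0.0001
gripper_force: 0.0
```

Request:
apply_moves:
  steps: [0,0,0,0,0,0.5,0,0,0,1,0,0,0,1.5,0,0,0,1.9,0,0,0,2.2,0,0,0,2.4,0,0,0,2.4,0,0]

```text
clock: 10.92
position: [0.5388, 0.259, 0.0438]
ee_rot: [0.001, 0.719, 0.695, -0.0]
contact_force: [0.1, -4.9, 3.0]
width: 0.0
gripper_force: 1.9
```

Contact is where expected. I push along the arc, turning with the arm.

Request:
apply_moves:
  steps: [-0.1,0.6,0,-3,-0.2,1.3,0,-6,-0.2,2,0,-9,-0.2,2.7,0,-12,-0.2,3.4,0,-15,-0.1,4.1,0,-18,0,4.7,0,-21,0,5.2,0,-23]

```text
clock: 11.58
position: [0.5385, 0.3089, 0.0435]
ee_rot: [0.002, 0.844, 0.536, -0.002]
contact_force: [0.9, -9.1, 3.0]
width: 0.0002
gripper_force: 3.7
```

Request:
apply_moves:
  steps: [0.2,0.6,0,-3,0.4,1.3,0,-6,0.6,2,0,-8,0.8,2.5,0,-11,1,3,0,-13,1.2,3.4,0,-15,1.2,3.4,0,-15,1.2,3.4,0,-15]

```text
clock: 12.25
position: [0.5491, 0.3422, 0.043]
ee_rot: [0.002, 0.906, 0.423, -0.003]
contact_force: [-3.0, -8.8, 4.9]
width: 0.0002
gripper_force: 4.1
```

Run:
```python
from rig import *
from h import *; import pickle
s=get_state(); c=calibration("wrist"); im=get_image("wrist")
print(s["clock"],s["position"],s["contact_force"],s["qd"].round(3))
cv2.imwrite("pics/w5.png",im[...,::-1]); pickle.dump(c,open("w5.pkl","wb"))
for th in(.54,.6,.66,.72):
    a=th+.046; print(th,proj(c,[.669-.13*np.cos(a),.282+.13*np.sin(a),.076]).round(1))
```

```text
12.25 [0.54906664 0.34217408 0.04296671] [-2.95677939 -8.82237965  4.91008855] [-0.003 -0.002  0.006 -0.001  0.002 -0.004]
0.54 [324.3 261.5]
0.6 [322.8 244.1]
0.66 [322.5 225.8]
0.72 [323.3 206.9]
```

View pics/w5.png

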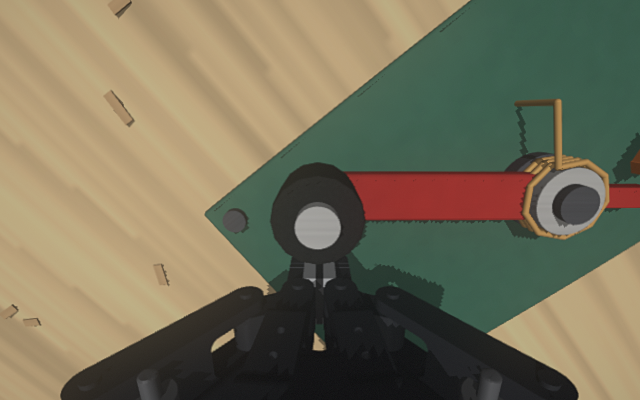

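The roller bolt is at (317,228), so θ ≈ 0.65 rad. That is clear of the pawl and short of the end stop, with a steady push of about 9 N. I hold for a moment, check the cover, then hand in.

Request:
apply_moves:
  steps: [0,0,0,0,0,0,0,0,0,0,0,0,0,0,0,0,0,0,0,0,0,0,0,0]

```text
clock: 12.8
position: [0.5489, 0.3419, 0.043]
ee_rot: [0.002, 0.906, 0.423, -0.003]
contact_force: [-2.9, -8.5, 3.4]
width: 0.0
gripper_force: 4.1
```

Run:
```python
from rig import *
from h import *
s=get_state(); print(s["clock"],s["position"],s["contact_force"],s["qd"].round(3))
S=calibration("scene"); print(flange(get_image("scene"),S,proj(S,[.603,-.219,.065]),.065,35))
print(sign_off())
```

```text
12.8 [0.5488605  0.34186366 0.04296819] [-2.91748469 -8.54793442  3.44386825] [-0.     0.001 -0.    -0.001 -0.001  0.001]
(((0.604405403137207, -0.21820834279060364), 0.046543676406145096), ((0.6042048931121826, -0.21842041611671448), (0.09159698337316513, 0.09249965846538544), 59.36140441894531))
the job is handed in; nothing more can be done
None
```

I handed the job in at 12.8 s: the cover is seated level on the green pot and released, and the gripper is holding the tensioner arm at about 0.65 rad with roughly 9 N, clear of the pawl; the hand-in gave no verdict.

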